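# Zero the bench scale for the empty pressure cooker

### The job

Get the bench scale ready for weighing into the empty cooker: first press the white end of the red rocker on the power box fully down, then the white end of the blue rocker on the scale, and last press the round yellow tare key all the way in and keep it in for a full second before letting go. Leave the round white key alone, and do not pick up, push along or knock any of the other things, the power box or the cooker.

Things in the scene. Friction and masses are not known exactly. Their poses are not given: they have to be found in the camera images.
- scale: Grey bench scale fixed to the surface, 380 (x) by 260 (y) mm. Origin: centre of its underside, z up, x away from the robot at yaw 0. On its near strip (top 50 mm up), in a row at scale x = -140 mm, y = -80, 0, +80 mm, in changing order: blue rocker, yellow key, white key. Behind: a thin display, then a steel platform 240 by 250 mm, top 70 mm up, centre at x = +70 mm.
- power_box: Loose grey box of about 0.8 kg, 130 (its x) by 70 (its y) by 40 mm, the scale's power unit, with the red rocker in the middle of its top. It stands left or right of the scale. Origin at the centre of its underside, z up. The white end of the rocker points to its -x.
- red_rocker (a joint): Red rocker on the power box, 64 by 28 mm, pivoted across its middle 50 mm above the surface; a 10 mm wide, 6 mm high ridge across each end, one of them white. In rad: 0 = off, white end up; 0.36 = on, white end fully down. About 3 N on the ridge moves it; it stays where left. The white ridge's top sinks about 9 mm and ends about 8 mm above the pivot, clear of the box.
- red_end (a point): Centre of the top of the red rocker's white ridge, 26 mm from the pivot; moves with the rocker. Press straight down here.
- blue_rocker (a joint): Blue rocker on the scale's control strip, of the same size, feel and values as the red one (0 = off, 0.36 = white end fully down), pivot 66 mm above the work surface. Its white end points to the scale's -x (away from the cooker).
- blue_end (a point): Centre of the top of the blue rocker's white ridge, 26 mm from the pivot; moves with the rocker. Press straight down here.
- tare_key (a joint): Round yellow sprung push key, 32 mm across, on the scale's control strip. Travel in m: 0 = out, 0.006 = fully in; fully in takes about 5 N and it springs back when let go.
- tare_key_top (a point): Centre of the top of the yellow key; moves with it. Press straight down here.
- memory_key (a joint): Round white push key, the same as the yellow one but white; not to be pressed. Values as for the yellow key.
- memory_key_top (a point): Centre of the top of the white key.
- cooker: Open, empty steel pressure cooker, 220 mm across, 130 mm high, about 1.6 kg, loose on the scale's platform (rim 200 mm above the surface), about 100 mm behind the row of controls. A long black handle points away from the robot (its +x), 238 mm from its axis; a short one at -x reaches 126 mm. Origin at the centre of its underside.
- jar: Closed glass storage jar, 96 mm across, 160 mm high, loose, on the other side of the scale from the power box. Origin at the centre of its underside.
- ladle: Red plastic ladle, about 310 mm long (its x), 32 mm high, lying loose. Origin about the middle of its length, on the surface.
- lid: Round aluminium lid with a black knob, 212 mm across, 44 mm high, loose. Origin at the centre of its underside.
- spoon: Wooden spoon, 240 mm long, lying loose at the left. Origin under the middle of its length, x along it.
Things that resemble listed ones, but are neither listed nor needed, are in the scene too. What is shaped like the power_box but green or purple is not meant.

How it is judged (in metres and radians):
On the way, in this order (a step that is already met when the one before it is completed fails the run):
1. the red rocker's white end is fully down (value of joint red_rocker above 0.3 rad), for 0.1 s.
2. the blue rocker's white end is fully down (value of joint blue_rocker above 0.3 rad), for 0.1 s.
3. the yellow key is pressed in and kept in (value of joint tare_key above 0.0042 m), for 0.8 s.
At the end, for the whole second after the job is handed in: Both rockers stand with their white ends down (0.30 rad or more), the yellow and white keys are out (within 1.5 mm), the power box and the cooker stand upright and at rest within 20 mm of where they began, and the jar, ladle, lid and spoon within 30 mm (value of joint each of red_rocker, blue_rocker above 0.3 rad and value of joint each of tare_key, memory_key below 0.0015 m and distance of each of power_box, cooker from where it was at the start of the episode below 0.02 m and angle between each of power_box, cooker's own z axis and vertical below 0.1 rad and linear speed of each of power_box, cooker below 0.02 m/s and distance of each of jar, ladle, lid, spoon from where it was at the start of the episode below 0.03 m); the robot touches nothing.
It fails at once if a control is pressed out of order (blue before red, or yellow before both rockers are on) ((value of joint blue_rocker above 0.2 rad and value of joint red_rocker below 0.25 rad) or (value of joint tare_key above 0.003 m and value of joint any of blue_rocker, red_rocker below 0.25 rad)).
It fails at once if the white key is pressed (value of joint memory_key above 0.003 m).
It fails at once if the power box is pushed along, lifted or tipped (distance of power_box from where it was at the start of the episode above 0.02 m or height (world z) of power_box above 0.012 m or angle between power_box's own z axis and vertical above 0.15 rad).
It fails at once if the cooker is pushed along, lifted or tipped (distance of cooker from where it was at the start of the episode above 0.02 m or angle between cooker's own z axis and vertical above 0.15 rad).
It fails at once if another thing is lifted, pushed along or knocked (distance of any of jar, ladle, lid, spoon from where it was at the start of the episode above 0.03 m).
It also fails if it takes over 54 s, if anything falls off the work surface, if the arm or the gripper's body presses on something with over 40 N, if the wrist force passes 120 N, or if a joint passes its speed limit or range.

### The arm

A 6-joint arm with a two-finger parallel gripper is mounted at the origin on the work surface. World frame = base frame: x ahead of the robot, y to its left, z up, the work surface at z = 0. Lengths are in mm, angles in rad, forces in N, time in s.
With the tool pointing down it reaches from about 300 to 775 mm from the base axis. Payload 14.6 kg.
Tool frame: the origin (TCP) lies on the centre line of the jaws, within the pads' length; the fingertips stand manip.finger_overhang ahead of it and the grasp point (between the pads) lies 11 mm behind it (manip.finger_overhang is the distance from the TCP to the fingertips, in mm); y points along the fingers, x is the direction in which the jaws open and shut, and the axes are right-handed (so a half turn about y gives the same grasp; the last joint's range is limited). The gripper opens to 94 mm and grips with 3 to 60 N. Pads are 16 mm wide; open, the fingers measure 119 mm over their backs; the gripper's body (75 mm by 177 mm) begins 78 mm behind the grasp point.
Start: joints at [1.098, 0.3, 1.521, -0, 1.321, -0.067], TCP at [217.111, 505.324, 213.446] pointing down, gripper open.
Joint ranges: [-3.03, 3.03], [-0.79, 2.21], [0.23, 2.52], [-1.04, 4.18], [0, 3.07], [-2.55, 2.55]. Speed limits (rad/s): [2.22, 2.22, 2.57, 3.14, 3.14, 3.14].

### API

Orientations are given as [roll, pitch, yaw] about the fixed x, y, z axes, in that order (R = Rz(yaw) Ry(pitch) Rx(roll)).
In Python, from cell import monitor, viewer, ticket, manip gives the robot as it stands.
- The arm moves only by the shell command python3 -m jog 'ROWS' [FORCE]. ROWS is JSON, a list of rows, each an object of numbers: "grip": the finger opening in cm, from 0 to 9.4; "dx", "dy", "dz": the shift along the tool's x, y, z in cm; "spin": the turn about the tool's y in degrees. In form: [{"grip": .., "dx": .., "dy": .., "dz": .., "spin": ..}, ...]. A call has 1 to 20 rows; each row is the pose to reach, as a shift and turn from the pose commanded when the call began, along the tool's axes at that moment; what a row does not reach only later rows make up. A row lasts 1/8 s, in which the tool goes at most 62.5 mm and 10.7 degrees, less where a joint would pass 70% of its speed; a pose out of reach is approached as far as the arm can. A call with a gripper value outside its range is refused whole. The fingers move at their own pace and stop on an object; FORCE is the grip in N (left out, the last holds). Time passes only in rows, so rows that repeat a pose let the fingers close. It gives the time, the measured TCP pose, the force and the opening at its end, in the units of the state.
- monitor.read_state(): the state, without advancing time (a new reading comes with each control period).
- viewer.camera(name): name is "side" or "top" or "wrist"; returns a dict with "color" (384x512x3 uint8, red, green, blue), "vertical_fov" (degrees; the focal length in pixels is half the picture's height over the tangent of half this angle, whatever the lens; pixels are square), "cx", "cy" (the principal point, pixels), "k1" (the pictures are not rectified: a ray, as slopes to the right and down, at radius r is drawn at 1 + k1 r^2 times it, then the intrinsics apply), "rvec" (rotation vector, rad) and "tvec" (3), from world to camera coordinates, as OpenCV has them. Camera axes: x right, y down, z forward; pixel columns grow to the right and rows downward; lengths in mm; the calibration is good to about 2 mm. A picture is of the moment at which its call begins. There is no depth.
- ticket.sign_off(): hands the job in, once; it reports no verdict.
The state is a dict: "clock": time; "joints": joint angles; "qd": joint speeds; "effort": joint torques, N m; "eef_pos": TCP position; "eef_rot": TCP orientation; "wrist_force": force on the tool from outside, world axes, zero at the start; "moment": the same for the moment, N m; "finger_gap": finger opening in mm.
Only numpy, scipy, OpenCV 4.12 (cv2) and the standard library are available. Lean on these libraries where they do the work, as an engineer would, in place of code of your own. Each camera call takes 0.05 s, during which the arm holds its last target. There are 200 camera calls.

## Working session

There is one attempt and no reset: what is moved stays moved. The work goes in short steps, Python scripts to look and compute and a shell command to move; the robot and the scene stay as the last step left them, time stands still between calls to the robot, and variables do not carry over. Pictures are saved under pics/ and viewed, about 8 in all and at most 12, crops included, and the job is handed in when it is done.

```bash
mkdir -p pics; ls
cat > h.py <<'E'
import numpy as np, cv2
from cell import monitor, viewer, ticket, manip
def cam(n):
    return viewer.camera(n)
def KR(c):
    h,w=c['color'].shape[:2]; f=h/2/np.tan(np.radians(c['vertical_fov'])/2)
    K=np.array([[f,0,c['cx']],[0,f,c['cy']],[0,0,1.]]); D=np.array([c['k1'],0,0,0,0.])
    R=cv2.Rodrigues(np.array(c['rvec'],float))[0]; t=np.array(c['tvec'],float).ravel()
    return K,D,R,t
def plane(c,uv,z):
    K,D,R,t=KR(c); p=cv2.undistortPoints(np.array(uv,float).reshape(-1,1,2),K,D).reshape(-1,2)
    d=np.c_[p,np.ones(len(p))]@R; o=-R.T@t
    return o+d*((z-o[2])/d[:,2])[:,None]
def proj(c,P):
    K,D,R,t=KR(c); return cv2.projectPoints(np.array(P,float).reshape(-1,1,3),cv2.Rodrigues(R)[0],t,K,D)[0].reshape(-1,2)
E
python3 - <<'E'
from h import *
import pickle
cs={n:cam(n) for n in ('side','top','wrist')}
pickle.dump(cs,open('c0.pkl','wb'))
for n,c in cs.items():
    cv2.imwrite(f'pics/{n}0.png',cv2.cvtColor(c['color'],cv2.COLOR_RGB2BGR)); K,D,R,t=KR(c); print(n,c['vertical_fov'],c['k1'],-R.T@t)
print(monitor.read_state(), manip.finger_overhang)
E
```

```text
pics
side 52.81566748558411 -0.08944909452239443 [  197.36150536 -1151.43870454   944.17385354]
top 53.48621532494578 0.01601054039459035 [ 302.46637045  113.6063396  1466.90385373]
wrist 65.78070270720121 0.017924128534871745 [142.67279701 535.90314726 384.84905886]
{'clock': 0.15, 'joints': array([ 1.09838939e+00,  3.00372646e-01,  1.52141531e+00,  1.12612924e-06,
        1.32068473e+00, -6.66063328e-02]), 'qd': array([ 3.11125290e-04, -2.82458175e-03, -2.19107567e-03,  3.78282361e-04,
       -3.65009341e-05, -1.33740013e-06]), 'effort': array([ 1.23155958e-03, -5.31957471e+01, -3.52822852e+01,  7.08957296e-02,
        2.35334906e-02, -7.39912366e-05]), 'eef_pos': array([217.0381815 , 505.16897231, 213.01045597]), 'eef_rot': array([-1.57073667e+00,  8.78009852e-04,  1.16499547e+00]), 'wrist_force': array([ 0.60496709,  0.75745935, -0.66892882]), 'moment': array([-0.04638021,  0.03338368,  0.00437523]), 'finger_gap': 93.96986394867378} 8.0
```

View pics/top0.png

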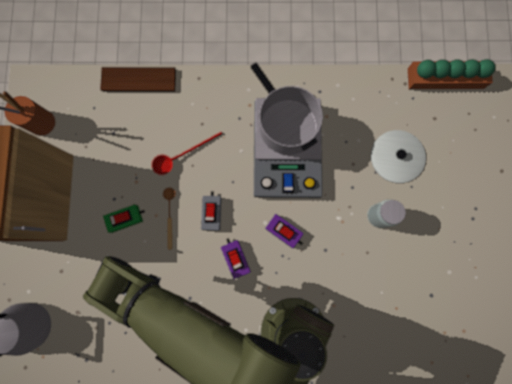

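View pics/side0.png

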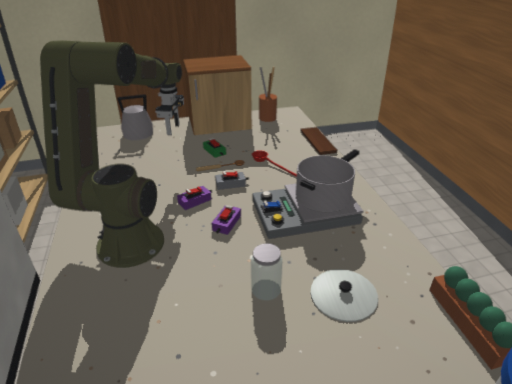

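Top view: the grey box with red rocker is at (211,212). Look-alikes are green at (122,218) and purple at (285,231) and (236,259). Only the grey one, beside the scale, fits. On the scale strip the white key is at (266,183), the blue rocker at (288,182) and the yellow key at (310,183). The cooker is at (290,118). I'll confirm this in one crop and measure.

Run:
```python
from h import *
import pickle
cs=pickle.load(open('c0.pkl','rb'))
a=cs['top']['color'][155:240,190:330]; b=cs['side']['color'][160:240,205:305]
A=cv2.resize(a,(770,468),interpolation=cv2.INTER_CUBIC); cv2.imwrite('pics/crop0.png',A[:,:,::-1])
def cents(n,lo,hi,box,amin=4):
    c=cs[n]; h=cv2.cvtColor(c['color'],cv2.COLOR_RGB2HSV); m=cv2.inRange(h,lo,hi)
    k,l,s,ce=cv2.connectedComponentsWithStats(m); x0,y0,x1,y1=box
    return [(ce[i].round(1),s[i][4]) for i in range(1,k) if s[i][4]>=amin and x0<ce[i][0]<x1 and y0<ce[i][1]<y1]
for n,box in (('top',(195,155,330,240)),('side',(205,160,305,240))):
    for nm,lo,hi in (('red',(0,150,80),(6,255,255)),('blue',(105,120,60),(125,255,255)),('yel',(18,120,80),(35,255,255)),('white',(0,0,165),(179,50,255))):
        r=cents(n,lo,hi,box); print(n,nm,r)
        zz={'red':55,'blue':70,'yel':60,'white':65}[nm]
        if r: print(plane(cs[n],[x[0] for x in r],zz).round(0).tolist())
```

```text
top red [(array([209.9, 209.4]), np.int32(106)), (array([286.1, 231.8]), np.int32(102))]
[[447.0, 310.0, 55.0], [365.0, 27.0, 55.0]]
top blue [(array([287.9, 179.4]), np.int32(111))]
[[558.0, 20.0, 70.0]]
top yel [(array([309.1, 182.1]), np.int32(73))]
[[550.0, -60.0, 60.0]]
top white [(array([265.8, 182. ]), np.int32(23)), (array([264.4, 222.1]), np.int32(17))]
[[549.0, 102.0, 65.0], [400.0, 107.0, 65.0]]
side red [(array([279.5, 166. ]), np.int32(12)), (array([291.3, 172.6]), np.int32(13)), (array([231.2, 174. ]), np.int32(33)), (array([225.4, 213.2]), np.int32(66))]
[[671.0, 323.0, 55.0], [705.0, 253.0, 55.0], [442.0, 308.0, 55.0], [366.0, 28.0, 55.0]]
side blue [(array([273.4, 204. ]), np.int32(62))]
[[555.0, 21.0, 70.0]]
side yel [(array([277. , 216.8]), np.int32(47))]
[[549.0, -49.0, 60.0]]
side white []
```

View pics/crop0.png

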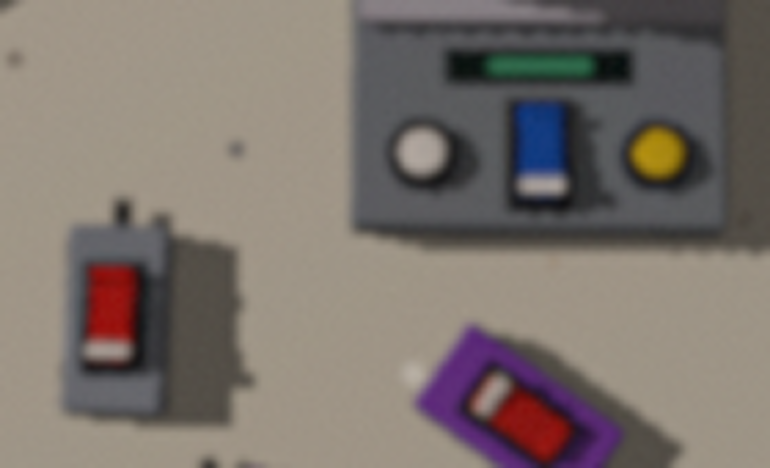

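The crop confirms it. The red rocker is on the grey box with its white end nearest the robot, at crop (108,351). The blue rocker's white end is at crop (543,186), with the white key to its left and the yellow key to its right.

Run:
```python
from h import *
import pickle
cs=pickle.load(open('c0.pkl','rb')); c=cs['top']
f=lambda x,y:(190+(x+.5)/5.5-.5,155+(y+.5)/5.5-.5)
P={'red_end':(108,351,66),'red_end_crossup':(112,270,50),'blue_end':(543,186,82),'yel':(658,153,67),'wht':(423,152,67)}
for k,(x,y,z) in P.items(): print(k,f(x,y),plane(c,[f(x,y)],z).round(1))
box=plane(c,[f(*p) for p in((70,228),(168,230),(63,410),(158,412))],40).round(0);print(box.tolist(),box.mean(0))
sc=plane(c,[f(*p) for p in((355,228),(722,228))],50).round(0);print(sc.tolist())
# cooker rim/handles
print('cooker',plane(c,[(291,118)],200),'short handle',plane(c,[(310,145)],180))
R=cv2.Rodrigues(np.zeros(3))[0]; s=monitor.read_state(); yaw=s['eef_rot'][2]; p=s['eef_pos']
T=plane(c,[f(108,351)],66)[0]; d=T-p; print('dx',d[0]*np.cos(yaw)+d[1]*np.sin(yaw),'dz',-d[0]*np.sin(yaw)+d[1]*np.cos(yaw))
```

```text
red_end (209.22727272727272, 218.4090909090909) [[412.7 310.   66. ]]
red_end_crossup (209.95454545454544, 203.6818181818182) [[469.1 310.8  50. ]]
blue_end (288.3181818181818, 188.4090909090909) [[522.5  19.2  82. ]]
yel (309.22727272727275, 182.4090909090909) [[547.6 -59.8  67. ]]
wht (266.5, 182.22727272727272) [[548.1  99.3  67. ]]
[[499.0, 342.0, 40.0], [498.0, 274.0, 40.0], [375.0, 343.0, 40.0], [373.0, 279.0, 40.0]] [436.25 309.5   40.  ]
[[498.0, 146.0, 50.0], [499.0, -105.0, 50.0]]
cooker [[750.33760416  15.98215617 200.        ]] short handle [[659.76042334 -50.65023391 180.        ]]
dx -102.05498812239041 dz -256.79983484825556
```

```bash
python3 -m jog '[{"grip":0,"dx":-2,"dy":0,"dz":-5,"spin":-5},{"grip":0,"dx":-4,"dy":0,"dz":-10,"spin":-10},{"grip":0,"dx":-6,"dy":0,"dz":-15,"spin":-15},{"grip":0,"dx":-8,"dy":0,"dz":-20,"spin":-20},{"grip":0,"dx":-10.2,"dy":0,"dz":-25.7,"spin":-23.3},{"grip":0,"dx":-10.2,"dy":4,"dz":-25.7,"spin":-23.3},{"grip":0,"dx":-10.2,"dy":8,"dz":-25.7,"spin":-23.3},{"grip":0,"dx":-10.2,"dy":10,"dz":-25.7,"spin":-23.3},{"grip":0,"dx":-10.2,"dy":10,"dz":-25.7,"spin":-23.3},{"grip":0,"dx":-10.2,"dy":10,"dz":-25.7,"spin":-23.3}]'
python3 - <<'E'
from h import *
s=monitor.read_state(); print(s['eef_pos'],s['eef_rot'],s['finger_gap'],s['clock'])
c=cam('wrist'); print(proj(c,[[412.7,310,66],s['eef_pos']+[0,0,-8]]))
a=cv2.resize(c['color'],(768,576)); cv2.imwrite('pics/w1.png',a[:,:,::-1])
E
```

```text
clock: 1.4
eef_pos: [413.3, 310.4, 114.4]
eef_rot: [-1.572, -0.001, 1.572]
wrist_force: [-0.6, -0.1, 0.1]
finger_gap: 0.5
[413.31806061 310.44917794 114.40979855] [-1.57179324e+00 -6.13308328e-04  1.57181404e+00] 0.49624417832527457 1.4
[[255.63393415 212.36640952]
 [256.60780119 234.40857605]]
```

View pics/w1.png

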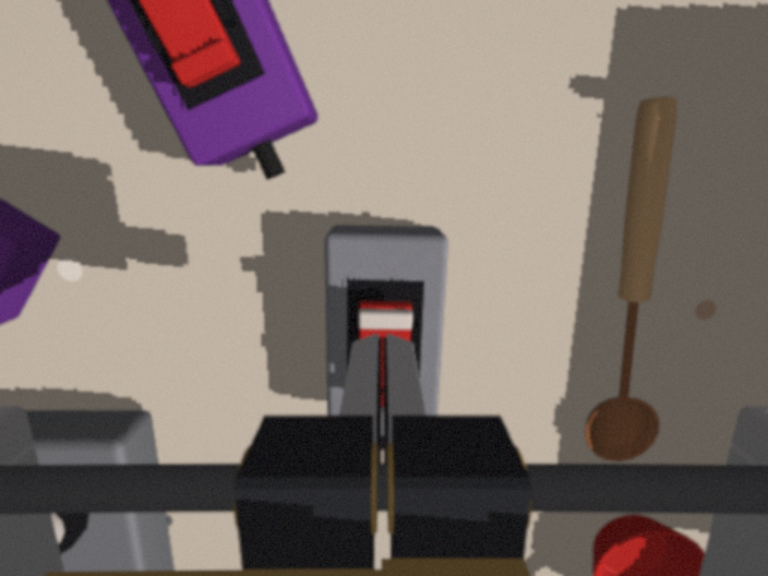

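The wrist view shows the white ridge at (386,320) in the enlarged picture, within 2 px of the prediction. The fingertips are right above it, so I'll press red.

```bash
python3 -m jog '[{"grip":0,"dx":0,"dy":2,"dz":0.1,"spin":0},{"grip":0,"dx":0,"dy":3.6,"dz":0.1,"spin":0},{"grip":0,"dx":0,"dy":4.1,"dz":0.1,"spin":0},{"grip":0,"dx":0,"dy":4.5,"dz":0.1,"spin":0},{"grip":0,"dx":0,"dy":4.8,"dz":0.1,"spin":0},{"grip":0,"dx":0,"dy":4.8,"dz":0.1,"spin":0}]'
```

```text
clock: 2.2
eef_pos: [412.1, 310.4, 66.5]
eef_rot: [-1.571, -0.0, 1.572]
wrist_force: [-6.6, -1.3, 10.1]
finger_gap: 0.7
```

```bash
python3 -m jog '[{"grip":0,"dx":0,"dy":0.08,"dz":0,"spin":0},{"grip":0,"dx":0,"dy":0.08,"dz":0,"spin":0},{"grip":0,"dx":0,"dy":0.08,"dz":0,"spin":0}]'
python3 -m jog '[{"grip":0,"dx":0,"dy":-2,"dz":0,"spin":0},{"grip":0,"dx":0,"dy":-5,"dz":0,"spin":0},{"grip":0,"dx":0,"dy":-5,"dz":0,"spin":0}]'
python3 - <<'E'
from h import *
c=cam('wrist'); s=cam('side')
print(proj(c,[[412,310,58],[412,310,66]]))
a=np.hstack([cv2.resize(c['color'][120:260,170:340],(425,350)),cv2.resize(s['color'][160:200,205:255],(375,350),interpolation=cv2.INTER_CUBIC)])
cv2.imwrite('pics/w2.png',a[:,:,::-1])
E
```

```text
clock: 2.58
eef_pos: [412.1, 310.5, 66.2]
eef_rot: [-1.571, -0.001, 1.572]
wrist_force: [-7.9, -2.9, 17.0]
finger_gap: 0.3
clock: 2.95
eef_pos: [413.1, 310.8, 116.9]
eef_rot: [-1.575, -0.002, 1.572]
wrist_force: [-0.3, -0.9, 0.8]
finger_gap: 0.6
[[254.99771862 207.23698553]
 [255.04191459 210.56045433]]
```

View pics/w2.png

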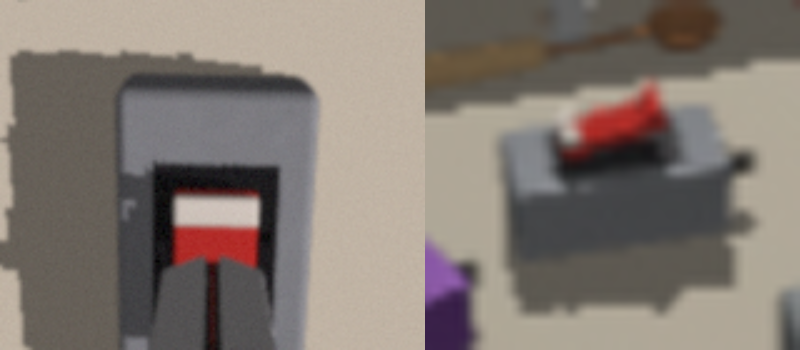

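Red is at its stop: the force rose to 17 N with no further travel, and the side view shows the white end down. Next is blue.

```bash
python3 -m jog '[{"grip":0,"dx":0,"dy":-4,"dz":0,"spin":0},{"grip":0,"dx":-5,"dy":-4,"dz":-2,"spin":0},{"grip":0,"dx":-10,"dy":-4,"dz":-4,"spin":0},{"grip":0,"dx":-15,"dy":-4,"dz":-6,"spin":0},{"grip":0,"dx":-20,"dy":-4,"dz":-8,"spin":0},{"grip":0,"dx":-25,"dy":-4,"dz":-10,"spin":0},{"grip":0,"dx":-29.1,"dy":-4,"dz":-10.9,"spin":0},{"grip":0,"dx":-29.1,"dy":-1.5,"dz":-10.9,"spin":0},{"grip":0,"dx":-29.1,"dy":-1.5,"dz":-10.9,"spin":0},{"grip":0,"dx":-29.1,"dy":-1.5,"dz":-10.9,"spin":0}]'
python3 - <<'E'
from h import *
c=cam('wrist')
for n,p in dict(blue=[522.5,19.2,82],yel=[547.6,-59.8,67],wht=[548,99.3,67]).items(): print(n,proj(c,[p])*1.5)
a=cv2.resize(c['color'],(768,576)); cv2.imwrite('pics/w3.png',a[:,:,::-1])
E
```

```text
clock: 4.3
eef_pos: [521.2, 19.6, 129.9]
eef_rot: [-1.57, -0.0, 1.572]
wrist_force: [0.3, -0.4, -0.1]
finger_gap: 0.7
blue [[383.50762587 322.32183006]]
yel [[245.2337693  354.22727483]]
wht [[523.15223794 355.16200548]]
```

View pics/w3.png

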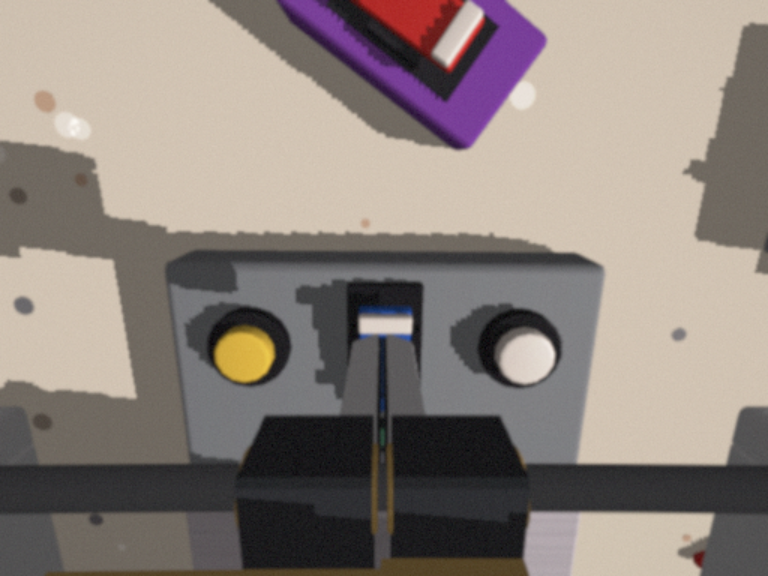

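The blue ridge is at (386,325) and the yellow key at (245,353), each within 4 px of prediction. Pressing blue.

```bash
python3 -m jog '[{"grip":0,"dx":0,"dy":2,"dz":0,"spin":0},{"grip":0,"dx":0,"dy":3.5,"dz":0,"spin":0},{"grip":0,"dx":0,"dy":4,"dz":0,"spin":0},{"grip":0,"dx":0,"dy":4.4,"dz":0,"spin":0},{"grip":0,"dx":0,"dy":4.7,"dz":0,"spin":0},{"grip":0,"dx":0,"dy":4.8,"dz":0,"spin":0},{"grip":0,"dx":0,"dy":4.8,"dz":0,"spin":0},{"grip":0,"dx":0,"dy":4.8,"dz":0,"spin":0}]'
```

```text
clock: 5.35
eef_pos: [521.3, 19.3, 82.6]
eef_rot: [-1.571, 0.0, 1.572]
wrist_force: [-5.3, 0.0, 8.4]
finger_gap: 0.2
```

```bash
python3 -m jog '[{"grip":0,"dx":0,"dy":0.1,"dz":0,"spin":0},{"grip":0,"dx":0,"dy":0.1,"dz":0,"spin":0},{"grip":0,"dx":0,"dy":0.1,"dz":0,"spin":0}]'
python3 -m jog '[{"grip":0,"dx":0,"dy":-2,"dz":0,"spin":0},{"grip":0,"dx":0,"dy":-5,"dz":0,"spin":0},{"grip":0,"dx":-4,"dy":-5,"dz":-1.3,"spin":0},{"grip":0,"dx":-7.9,"dy":-5,"dz":-2.6,"spin":0},{"grip":0,"dx":-7.9,"dy":-5,"dz":-2.6,"spin":0},{"grip":0,"dx":-7.9,"dy":-5,"dz":-2.6,"spin":0}]'
python3 - <<'E'
from h import *
c=cam('wrist'); s=cam('side')
for z in (62,67,72): print(z,proj(c,[[547.6,-59.8,z]])-[170,120])
a=np.hstack([cv2.resize(c['color'][140:280,170:370],(500,350)),cv2.resize(s['color'][185:230,250:300],(300,350),interpolation=cv2.INTER_CUBIC)])
cv2.imwrite('pics/w4.png',a[:,:,::-1])
E
```

```text
clock: 5.72
eef_pos: [521.4, 19.3, 82.2]
eef_rot: [-1.571, 0.0, 1.572]
wrist_force: [-10.1, -0.2, 16.1]
finger_gap: 0.8
clock: 6.48
eef_pos: [547.3, -59.4, 130.8]
eef_rot: [-1.571, -0.0, 1.571]
wrist_force: [-0.1, 0.8, 1.4]
finger_gap: 0.8
62 [[85.61266237 85.27293072]]
67 [[85.63745197 87.18474371]]
72 [[85.66321851 89.17178658]]
```

View pics/w4.png

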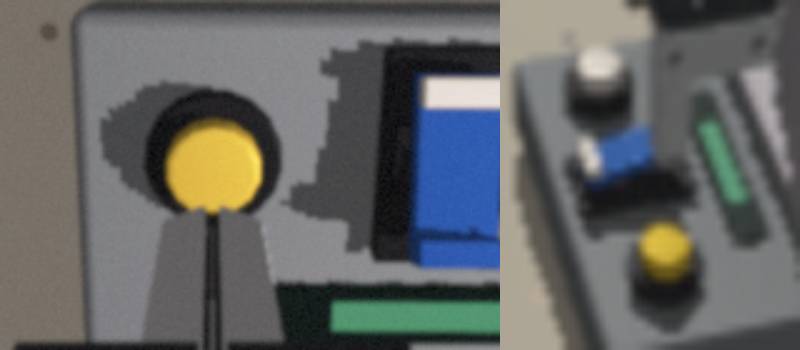

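Blue is on: 16 N at the stop, and the side view shows its white end low. The yellow key is under the fingertips and fits a top height of 67 mm. I'll approach it and feel for contact.

```bash
python3 -m jog '[{"grip":0,"dx":0,"dy":3,"dz":0,"spin":0},{"grip":0,"dx":0,"dy":4.8,"dz":0,"spin":0},{"grip":0,"dx":0,"dy":5.4,"dz":0,"spin":0},{"grip":0,"dx":0,"dy":5.9,"dz":0,"spin":0},{"grip":0,"dx":0,"dy":5.9,"dz":0,"spin":0}]'
```

```text
clock: 7.2
eef_pos: [547.4, -59.3, 73.9]
eef_rot: [-1.571, -0.0, 1.572]
wrist_force: [-12.9, 4.0, 22.7]
finger_gap: 0.4
```

```bash
python3 -m jog '[{"grip":0,"dx":0,"dy":0.2,"dz":0,"spin":0},{"grip":0,"dx":0,"dy":0.2,"dz":0,"spin":0}]'
```

```text
clock: 7.45
eef_pos: [547.6, -59.4, 73.5]
eef_rot: [-1.572, -0.0, 1.572]
wrist_force: [-21.5, 5.2, 41.4]
finger_gap: 0.5
```

The key has bottomed: the force rises steeply with no travel. I'll ease off slightly and hold it.

```bash
python3 -m jog '[{"grip":0,"dx":0,"dy":-0.25,"dz":0,"spin":0},{"grip":0,"dx":0,"dy":-0.25,"dz":0,"spin":0},{"grip":0,"dx":0,"dy":-0.25,"dz":0,"spin":0},{"grip":0,"dx":0,"dy":-0.25,"dz":0,"spin":0},{"grip":0,"dx":0,"dy":-0.25,"dz":0,"spin":0},{"grip":0,"dx":0,"dy":-0.25,"dz":0,"spin":0},{"grip":0,"dx":0,"dy":-0.25,"dz":0,"spin":0},{"grip":0,"dx":0,"dy":-0.25,"dz":0,"spin":0},{"grip":0,"dx":0,"dy":-0.25,"dz":0,"spin":0},{"grip":0,"dx":0,"dy":-0.25,"dz":0,"spin":0},{"grip":0,"dx":0,"dy":-0.25,"dz":0,"spin":0}]'
```

```text
clock: 8.82
eef_pos: [547.7, -59.5, 74.0]
eef_rot: [-1.572, 0.0, 1.572]
wrist_force: [-8.4, 3.0, 15.5]
finger_gap: 0.3
```

```bash
python3 -m jog '[{"grip":0,"dx":0,"dy":-2,"dz":0,"spin":0},{"grip":0,"dx":0,"dy":-7,"dz":0,"spin":0},{"grip":0,"dx":0,"dy":-10,"dz":4,"spin":0},{"grip":0,"dx":0,"dy":-12,"dz":9,"spin":0},{"grip":0,"dx":0,"dy":-13,"dz":14,"spin":0},{"grip":0,"dx":0,"dy":-13,"dz":18,"spin":0},{"grip":0,"dx":0,"dy":-13,"dz":18,"spin":0},{"grip":0,"dx":0,"dy":-13,"dz":18,"spin":0},{"grip":0,"dx":0,"dy":-13,"dz":18,"spin":0}]'
python3 - <<'E'
from h import *
import pickle
c0=pickle.load(open('c0.pkl','rb'))
s=cam('side'); t=cam('top')
d=cv2.absdiff(s['color'],c0['side']['color']).max(2); d[:, :215]=0; print('changed side px',[(k,int((d[b[1]:b[3],b[0]:b[2]]>40).sum())) for k,b in dict(cooker=(300,145,365,215),jar=(245,242,288,300),lid=(308,268,382,322),ladle=(250,148,300,178),spoon=(215,155,248,172)).items()])
a=np.hstack([cv2.resize(s['color'][150:240,205:365],(800,450),interpolation=cv2.INTER_CUBIC)])
cv2.imwrite('pics/end.png',a[:,:,::-1])
E
```

```text
clock: 9.95
eef_pos: [368.0, -59.9, 202.1]
eef_rot: [-1.571, -0.0, 1.572]
wrist_force: [0.6, -0.3, -0.6]
finger_gap: 0.6
changed side px [('cooker', 0), ('jar', 0), ('lid', 0), ('ladle', 0), ('spoon', 151)]
```

View pics/end.png

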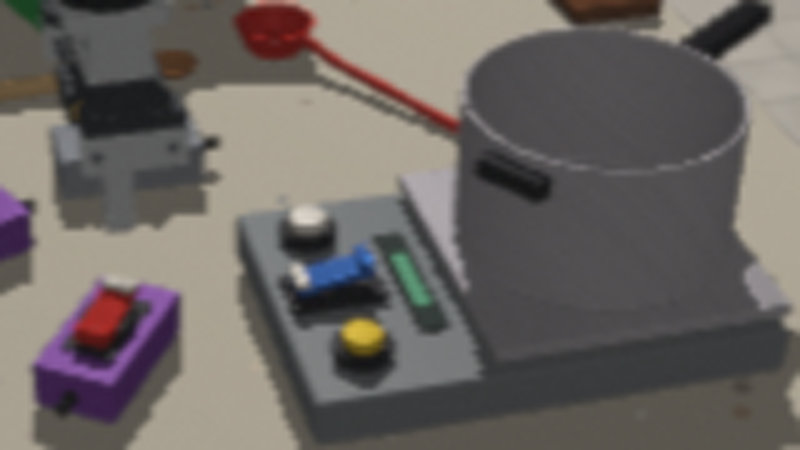

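The blue rocker's white end is down at crop (300,275). The yellow key is out at (362,337), the white key is out, and the cooker is unchanged. The "spoon" pixel change comes from the gripper covering it in this view; nothing went near it.

```bash
python3 -c "
from cell import ticket; print(ticket.sign_off())"
```

```text
the job is handed in; nothing more can be done
None
```

I pressed the red rocker's white end on the grey power box, then the blue rocker's white end, both down to their stops. Then I pressed the yellow key fully in, held it for about 1.5 s and let go. The job was handed in at about 10 s on the robot clock, with the gripper clear of everything.

- **Red rocker:** the force rose to 17 N with almost no further travel, and the picture taken just after the press shows its white end down. The gripper hid the box in the last side view, so I did not check it again at the end.
- **Blue rocker:** it reached 16 N at its stop, and the last side view shows its white end down.
- **Yellow key:** the force was 15 to 41 N with the key bottomed, and the last view shows it back out. Its top turned out about 5 mm higher than I had measured, so the first touch was firmer than planned.
- **White key:** I did not touch it, and the last view shows it out.
- **Other things:** the cooker, jar, lid and ladle show no changed pixels in the side view. The spoon check showed 151 changed pixels because the gripper covers that spot in the picture. I never moved near the spoon, but its place is not confirmed at the end.

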